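# Close up a slack record-card tray

### The arm

A 6-joint arm with a two-finger parallel gripper is mounted at the origin on the work surface. World frame = base frame: x ahead of the robot, y to its left, z up, the work surface at z = 0. Lengths are in mm, angles in rad, forces in N, time in s.
With the tool pointing down it reaches from about 275 to 825 mm from the base axis. Payload 4.9 kg.
Tool frame: the origin (TCP) lies at the very end of the fingers, on their centre line; the grasp point (between the pads) lies 19 mm behind it; z points along the fingers, y is the direction in which the jaws open and shut (so a half turn about z gives the same grasp; the last joint's range is limited). The gripper opens to 85 mm and grips with 20 to 120 N. Pads are 22 mm wide; open, the fingers measure 114 mm over their backs; the gripper's body (76 mm by 85 mm) begins 54 mm behind the grasp point. The pads swing forward as they close: fully open they stand 13 mm farther back than shut.
Start: joints at [-1.296, 0.326, -0.193, 1.052, 0, 1.437], TCP at [218.643, -504.692, 231.281] pointing down, gripper open.
Joint ranges: [-2.65, 2.65], [-0.97, 1.79], [-1.3, 1.35], [-1.93, 2.1], [-1.47, 1.37], [-3.14, 3.14]. Speed limits (rad/s): [2.57, 2.57, 3.14, 3.14, 3.14, 3.14].

### API

Orientations are given as [roll, pitch, yaw] about the fixed x, y, z axes, in that order (R = Rz(yaw) Ry(pitch) Rx(roll)).
In Python, from bench import bot, solve_ik, imaging gives the robot as it stands. Calls block until the motion is done:
- bot.move_ptp(position, orientation): joint-space move of the TCP to a pose.
- bot.movel(position, rot=None, max_speed=150, threshold=None): straight line of the TCP; rot=None keeps the orientation; max_speed is the mean speed in mm/s. With threshold (N) it stops when the force on the tool has changed by that much, and returns True; else False.
- bot.move_j(angles): joint-space move.
- bot.grip(opening, effort=None): opening from 0.0 (shut) to 1.0 (fully open); effort is the grip in N (None keeps the last); returns when the fingers have stopped.
- bot.dwell(seconds).
- solve_ik(position, orientation): joint angles nearest the present ones, or None.
- bot.get_state(): the state.
- imaging.capture(name): name is "scene" or "top"; returns the picture (384x512x3 uint8, blue, green, red); there is no depth.
- imaging.camera_model(name): a dict with "K" (3x3 intrinsics, pixels), "position" and "rotation" of the camera in the world. Camera axes: x right, y up, looking along -z (the intrinsics and any distortion apply to the point x, -y, -z); pixel columns grow to the right and rows downward; lengths in mm; the calibration is good to about 2 mm. A picture is of the moment at which its call begins. camera_model takes no time and is no camera call.
A pose or a line that the arm cannot do raises bot.IKError and nothing moves.
- bot.sign_off(): hands the job in, once; it reports no verdict.
The state is a dict: "t": time; "qpos": joint angles; "joint_velocities": joint speeds; "effort": joint torques, N m; "tcp_pos": TCP position; "orientation": TCP orientation; "contact_force": force on the tool from outside, world axes, zero at the start; "wrist_torque": the same for the moment, N m; "opening": opening from 0.0 (shut) to 1.0 (fully open).
Only numpy, scipy, OpenCV 4.12 (cv2) and the standard library are available. Lean on these libraries where they do the work, as an engineer would, in place of code of your own. Each camera call takes 0.05 s, during which the arm holds its last target.

### The job

The cards in the open record tray have slumped back against the follower. Pushing gently with closed fingers, and gripping and lifting nothing, swing the follower's lock lever right round over the back to its stop out over the side rail, so that the cam is at its low point; only then push the follower forward from behind until it is fully home against the pack and the cards stand upright. Finally swing the lever all the way back across the deck to lock the follower there, leaving everything else on the counter where it stands.

Things in the scene. Friction and masses are not known exactly. Their poses are not given: they have to be found in the camera images.
- tray: Open grey steel record-card tray, fixed, 340 long (x) x 178 wide x 102 mm high to the tops of the guide rails on its long walls; the follower's saddles reach 102 mm to each side. Origin: centre of its underside, on the counter. -x is its front (label holder, pack of yellow cards 132 mm high), +x its rear, +y its left. The front faces the robot within about 25 degrees.
- follower (a joint): Travel of the follower to the tray's front (-x), m: 0 rear, 0.090 fully home (firm stop, pack closed up). Starts 45 to 85 mm short of home. Locked it resists about 50 N (lesser pushes creep it a millimetre or so); unlocked it takes about 5 N and stays where it is left.
- follower_back (a point): Middle of the free rear face of the follower plate, 115 mm above the counter; push it anywhere above the deck. The follower: an upright steel plate across the tray, 156 wide, 6 thick, top edge 149 mm above the counter, and behind it a flat deck 106 mm long, top 88 mm above the counter, that carries the cam lock. Axes as the tray's.
- lock_lever (a joint): Angle of lever and eccentric cam, rad, growing clockwise from above. 0: cam's high point presses the brake shoe, lever across the deck pointing to the tray's left (+y), locked (grips below 0.8). 1.57: points to the rear. 3.14: low point, at its stop, points right (-y) out over the rail, free. Starts at 0 to 0.25; 2 to 10 N at the knob turn it; stays where left.
- lock_pivot (a point): Axis of the lock lever, on the follower 55 mm behind the back face of its plate and 50 mm right (-y) of the tray's middle; this point is 132 mm above the counter. Axes as the tray's; it travels with the follower.
- lever_knob (a point): Middle of the lever's upright round black knob: 16 mm diameter, from 117 to 147 mm above the counter, this point at 132 mm, 60 mm from the lever's axis. Below it is the lever's flat arm, 14 mm wide, 110 to 117 mm above the counter. With the lever locked there are 47 mm free between the knob and the follower plate.
- cards3 (a joint): Lean of the rearmost slack cards, rad: 0 upright, 0.3 to 0.9 slumped back on the follower. They hinge at their feet and are stood up by the advancing follower.
- amber_bottle: Bystander: amber bottle, 56 mm diameter, 115 mm high; origin under its centre. Beside the tray.
- stamp: Bystander: rubber stamp, 62 x 26 mm foot, wooden handle, 70 mm high; origin under its centre. Beside the tray.
- cup_stack: Bystander: stack of clear plastic cups, 73 mm diameter, 137 mm high; origin under its centre. Beside the tray.
- tablet_jar: Bystander: white tablet jar, 52 mm diameter, 70 mm high; origin under its centre. Beside the tray.
- pen: Bystander: white pen with a blue cap, 142 mm long, 11 mm high, lying close along the tray's right-hand wall, below where the lever swings out; origin under its middle.
- stapler: Bystander: black stapler, 130 x 34 mm, 54 mm high, behind the tray's rear end; origin under its centre.
- dose_cup: Bystander: single clear cup, 64 mm diameter, 62 mm high, left of the tray; origin under its centre.

How it is judged:
By the outcome, as a careful person would: the job done as asked, in the order asked, and still so for the second after the job is handed in, with the robot touching nothing.
It also fails if it takes over 64 s, if anything falls off the work surface, if the arm or the gripper's body presses on something with over 40 N, if the wrist force passes 120 N, or if a joint passes its speed limit or range.

## Working session

There is one attempt and no reset: what is moved stays moved. The work goes in short steps, each a Python script; the robot and the scene stay as the last script left them, time stands still between calls to the robot, and variables do not carry over. Pictures are saved under pics/ and viewed, and the job is handed in when it is done.

```bash
mkdir -p pics; ls; python3 - <<'E'
from bench import bot, imaging
import cv2
for n in("scene","top"):
    cv2.imwrite(f"pics/{n}0.png",imaging.capture(n))
    m=imaging.camera_model(n);print(n,m)
s=bot.get_state();print(s)
E
```

```text
pics
scene {'K': array([[445.65467809,   0.        , 255.16363142],
       [  0.        , 445.65467809, 182.73777597],
       [  0.        ,   0.        ,   1.        ]]), 'position': array([995.33326164, 620.49197776, 987.81833888]), 'rotation': array([ 6.93267174e-01, -1.67383593e-04,  2.51483764e+00])}
top {'K': array([[427.17148375,   0.        , 259.36076799],
       [  0.        , 427.17148375, 189.81203483],
       [  0.        ,   0.        ,   1.        ]]), 'position': array([462.29206802,  15.75293607, 963.03576417]), 'rotation': array([ 0.09516331, -0.0290175 , -1.54555966])}
{'t': 0.1, 'qpos': array([-1.29621030e+00,  3.26849002e-01, -1.93479839e-01,  1.05197756e+00,
       -2.08180897e-05,  1.43659038e+00]), 'joint_velocities': array([-0.00019814, -0.00231986,  0.00362657, -0.00206918,  0.00164836,
        0.00091301]), 'effort': array([ 8.41287037e-04, -4.44238615e+01,  2.63038284e+01,  7.86122546e-03,
       -1.66614636e-04, -3.77909586e-06]), 'tcp_pos': array([ 218.48813159, -504.1862539 ,  230.59296408]), 'orientation': array([-3.14009337e+00, -1.81422120e-04,  4.08791855e-01]), 'contact_force': array([-0.03422998,  0.09032046, -0.52265176]), 'wrist_torque': array([ 0.02605771, -0.07412406, -0.00495587]), 'opening': 1.0008292841624928}
```

View pics/scene0.png

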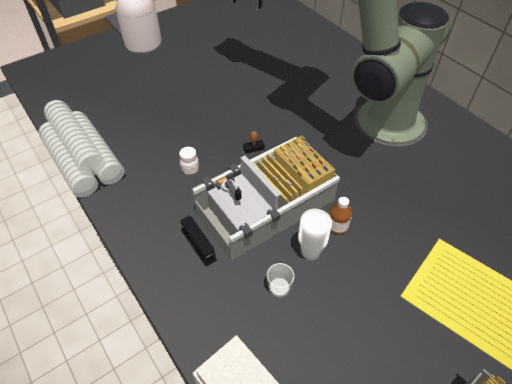

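View pics/top0.png

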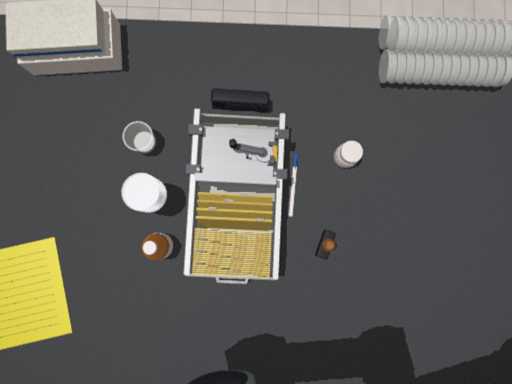

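```bash
cat > h.py <<'E'
import numpy as np, cv2
from scipy.spatial.transform import Rotation as Ro
from bench import bot, solve_ik, imaging
def cam(n):
    m=imaging.camera_model(n); return m['K'],np.array(m['position']),Ro.from_euler('xyz',m['rotation']).as_matrix(),m
def px2w(n,u,v,z):
    K,p,R,_=cam(n); d=np.linalg.inv(K)@[u,v,1]; d=R@[d[0],-d[1],-d[2]]
    return p+d*(z-p[2])/d[2]
def w2px(n,P):
    K,p,R,_=cam(n); c=R.T@(np.asarray(P,float)-p); q=K@[c[0],-c[1],-c[2]]; return q[:2]/q[2]
def snap(n,f,roi=None,s=1):
    im=imaging.capture(n); cv2.imwrite(f"pics/{f}_raw.png",im)
    if roi: x,y,w,h=roi; im=im[y:y+h,x:x+w]
    cv2.imwrite(f"pics/{f}.png",cv2.resize(im,None,fx=s,fy=s,interpolation=cv2.INTER_CUBIC))
E
python3 - <<'E'
from h import *
print(cam('top')[3].keys())
print('base px',w2px('scene',[0,0,0]),w2px('top',[218,-504,231]))
im=cv2.imread('pics/top0.png')
cv2.imwrite('pics/top0z.png',cv2.resize(im[80:290,160:320],None,fx=2.8,fy=2.8,interpolation=cv2.INTER_CUBIC)) 
im=cv2.imread('pics/scene0.png')
cv2.imwrite('pics/sc0z.png',cv2.resize(im[120:270,170:360],None,fx=4,fy=4,interpolation=cv2.INTER_CUBIC)) 
E
```

```text
dict_keys(['K', 'position', 'rotation'])
base px [390.64849488 120.13619044] [551.73192803 384.20956027]
```

View pics/top0z.png

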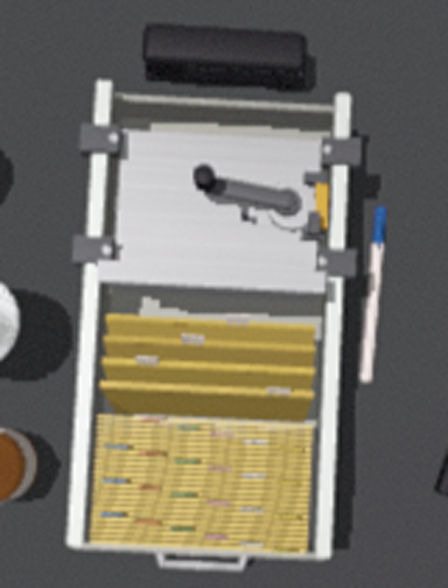

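View pics/sc0z.png

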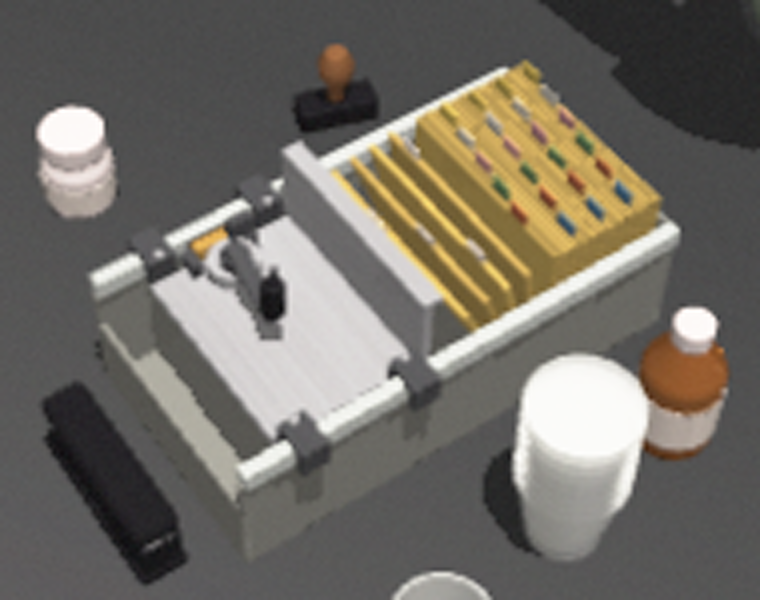

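```bash
python3 - <<'E'
from h import *
def z(x,y,h): return px2w('top',160+x/2.8,80+y/2.8,h)[:2].round(1)
c={k:z(*v,102) for k,v in dict(RL=(95,82),RR=(351,94),FL=(66,547),FR=(331,557)).items()}
print(c)
rl,rr,fl,fr=[c[k] for k in('RL','RR','FL','FR')]
print('len',np.linalg.norm(rl-fl),np.linalg.norm(rr-fr),'w',np.linalg.norm(rl-rr),np.linalg.norm(fl-fr))
ctr=(rl+rr+fl+fr)/4
d=(rl-fl)+(rr-fr);yaw=np.arctan2(d[1],d[0]);d2=(rl-rr)+(fl-fr);yaw2=np.arctan2(-d2[0],d2[1])
print(ctr,yaw,yaw2)
kn=z(204,171,147); pv=z(288,201,125); print('knob',kn,'pivot',pv,np.linalg.norm(kn-pv))
def zs(x,y,h): return px2w('scene',170+x/4,120+y/4,h)[:2].round(1)
print('scene knob top',zs(272,277,147),'rails RR',zs(92,275,102),'RL',zs(243,468,102),'FL',zs(678,230,102))
R=np.array([[np.cos(yaw),-np.sin(yaw)],[np.sin(yaw),np.cos(yaw)]])
print('local knob',(kn-ctr)@R,'pivot',(pv-ctr)@R)
print('plate top', [(zs(x,y,149)-ctr)@R for x,y in((283,150),(437,303),(300,143))])
E
```

```text
{'RL': array([707.4, 131.4]), 'RR': array([704.7, -56.8]), 'FL': array([371. , 138.4]), 'FR': array([368.2, -49.1])}
len 336.4728220822597 336.5880865390218 w 188.21936669747882 187.5209055012267
[537.825  40.975] -0.02184226810927465 -0.014638294246333308
knob [634.2  47.8] pivot [619.1 -11.6] 61.28923233325737
scene knob top [631.2  47. ] rails RR [703.9 -52.5] RL [707.1 125. ] FL [374.8 139.2]
local knob [96.20294977  8.92825323] pivot [ 82.40387918 -50.78736995]
plate top [array([ 30.80116654, -74.1199662 ]), array([23.98611844, 82.16846945]), array([ 18.37573165, -73.09109888])]
```

```bash
cat >> h.py <<'E'
C=np.array([538.2,41.2]); YAW=-0.019
Rt=np.array([[np.cos(YAW),-np.sin(YAW)],[np.sin(YAW),np.cos(YAW)]])
def W(l): return C+Rt@np.asarray(l,float)
def L(w): return Rt.T@(np.asarray(w[:2],float)-C)
def ori(th): return [np.pi,0,YAW+np.pi-np.clip(th,0.25,2.85)]
def pushpt(piv,th,off):  # off>0: finger trails on the low-angle side
    k=np.array(piv)+60*np.array([np.sin(th),np.cos(th)])
    return k-off*np.array([np.cos(th),-np.sin(th)])
def st(tag=''):
    s=bot.get_state(); print(tag,'t%.2f'%s['t'],'L',L(s['tcp_pos']).round(1),'z%.1f'%s['tcp_pos'][2],'F',(Rt.T@s['contact_force'][:2]).round(1),'Fz%.1f'%s['contact_force'][2],flush=True); return s
def go(l,z,rot=None,sp=60,thr=None):
    w=W(l); return bot.movel([w[0],w[1],z],rot,max_speed=sp,threshold=thr)
E
python3 - <<'E'
from h import *
bot.grip(0.0)
piv=[82,-50.3]
p=W(pushpt(piv,0.23,31)); 
bot.move_ptp([p[0],p[1],215],ori(0.23)); st('above')
go(pushpt(piv,0.23,31),123,sp=120); st('down')
snap('scene','s1',(170,120,190,150),4); snap('top','t1',(160,80,160,210),2.8)
E
```

```text
above t3.28 L [65.6 14.2] z215.0 F [ 0.  -0.6] Fz0.3
down t4.20 L [66.1 15.1] z123.7 F [-0.2  0. ] Fz-0.3
```

View pics/s1.png

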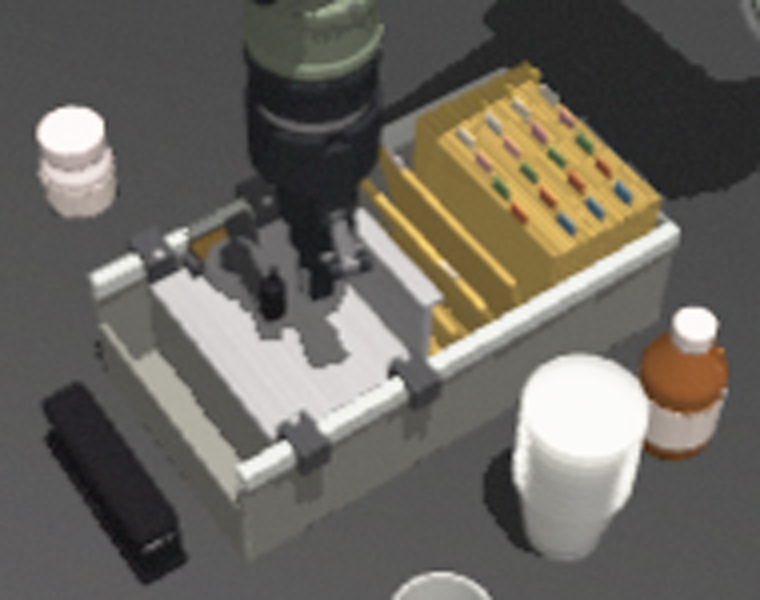

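View pics/t1.png

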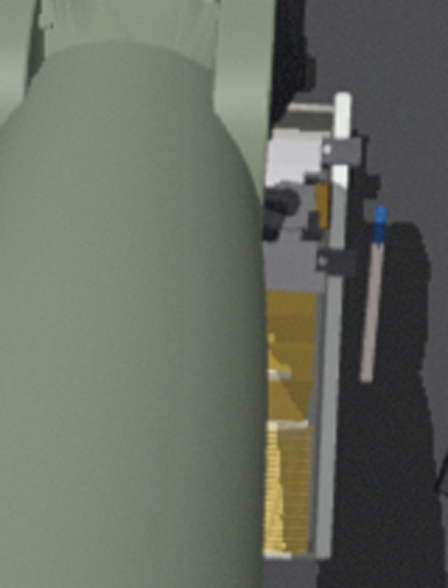

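The scene view shows the closed fingers (≈320,280) standing between the knob (272,295) and the plate, above the deck. Next I'll push.

```bash
python3 - <<'E'
from h import *
piv=[82,-50.3]
for th in np.arange(0.23,1.46,0.2):
    r=go(pushpt(piv,th,19),122,ori(th),sp=50,thr=20); st('th%.2f %s'%(th,r))
    if r: break
snap('scene','s2',(170,120,190,150),4)
E
```

```text
th0.23 False t4.69 L [77.  12.7] z121.9 F [-2.5  1.4] Fz2.0
th0.43 False t5.09 L [88.9 12.9] z121.9 F [-3.5  2.6] Fz3.4
th0.63 False t5.49 L [101.6  10.5] z121.9 F [-2.7  4. ] Fz1.9
th0.83 False t5.89 L [113.9   3.9] z121.9 F [ 1.  -0.5] Fz0.1
th1.03 False t6.29 L [123.6  -3.6] z121.9 F [ 0.3 -0.4] Fz0.5
th1.23 False t6.69 L [132.  -12.5] z122.0 F [-0.7  0.7] Fz0.2
th1.43 False t7.09 L [138.6 -23. ] z122.0 F [-0.7  0. ] Fz-0.7
```

View pics/s2.png

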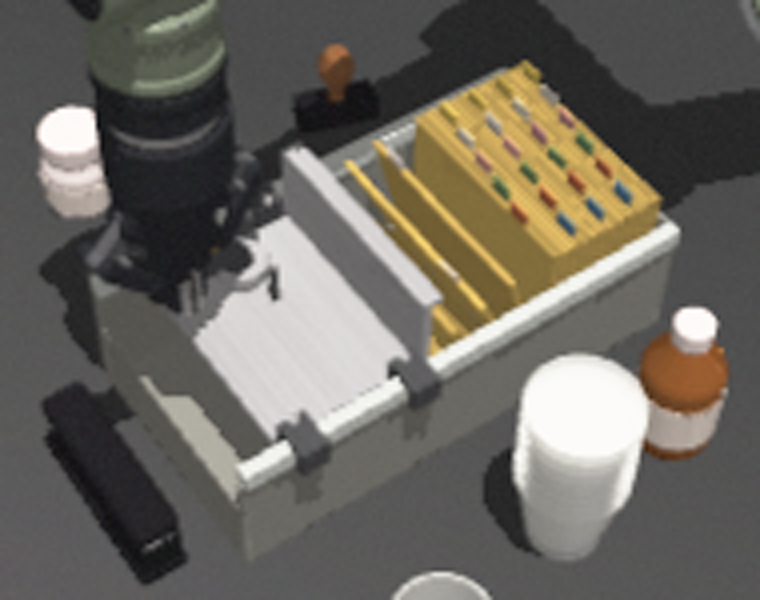

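```bash
python3 - <<'E'
from h import *
piv=[82,-50.3]
for th in np.arange(1.63,2.5,0.2):
    r=go(pushpt(piv,th,19),122,ori(th),sp=50,thr=20); st('th%.2f %s'%(th,r))
    if r: break
snap('scene','s3',(170,120,190,150),4);snap('top','t3',(160,80,160,210),2.8)
E
```

```text
th1.63 False t7.54 L [142.9 -34.8] z122.0 F [0.  0.1] Fz-0.5
th1.83 False t7.94 L [144.8 -47.2] z122.0 F [0.2 0. ] Fz0.3
th2.03 False t8.34 L [144.2 -59.7] z122.1 F [0.1 0.5] Fz0.0
th2.23 False t8.74 L [141.1 -71.9] z122.1 F [0.3 0.7] Fz1.0
th2.43 False t9.14 L [135.6 -83.2] z122.0 F [ 1.  -0.1] Fz0.1
```

View pics/s3.png

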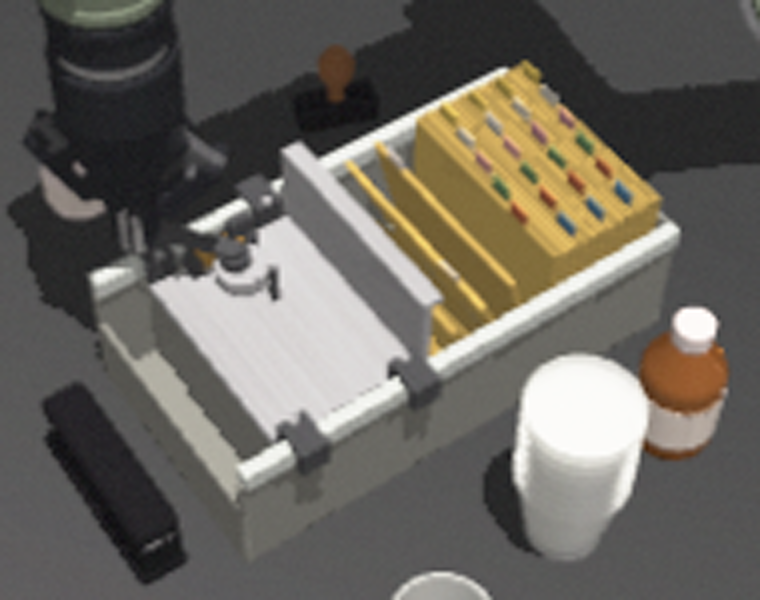

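View pics/t3.png

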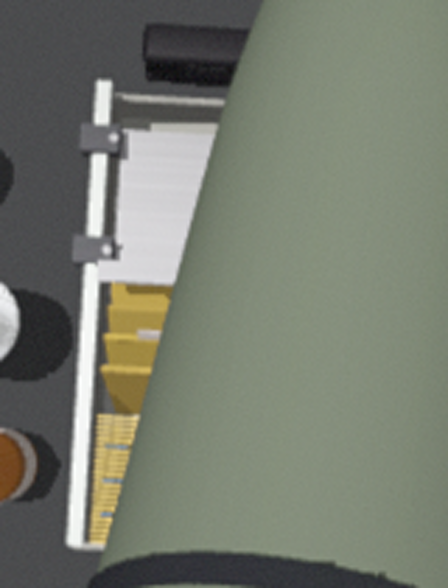

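```bash
python3 - <<'E'
from h import *
piv=[82,-50.3]
for th in [2.63,2.83,3.0]:
    r=go(pushpt(piv,th,19),122,ori(th),sp=50,thr=10); st('th%.2f %s'%(th,r))
    if r: break
else:
    for th in [3.08,3.14,3.2,3.25]:
        r=go(pushpt(piv,th,19),122,None,sp=20,thr=4); st('th%.2f %s'%(th,r))
        if r: break
snap('scene','s4',(170,120,190,150),4)
E
```

```text
th2.63 False t9.64 L [128.1 -93.3] z122.1 F [-0.1 -0.4] Fz0.2
th2.83 False t10.04 L [ 118.6 -101.5] z122.1 F [-1.   0.5] Fz-0.7
th3.00 False t10.41 L [ 108.8 -107.4] z122.0 F [-0.6  0. ] Fz0.2
th3.08 False t10.81 L [ 104.6 -108.9] z122.1 F [1.8 1.9] Fz0.5
th3.14 True t11.02 L [ 103.6 -108.9] z121.9 F [0.8 0.6] Fz0.4
```

View pics/s4.png

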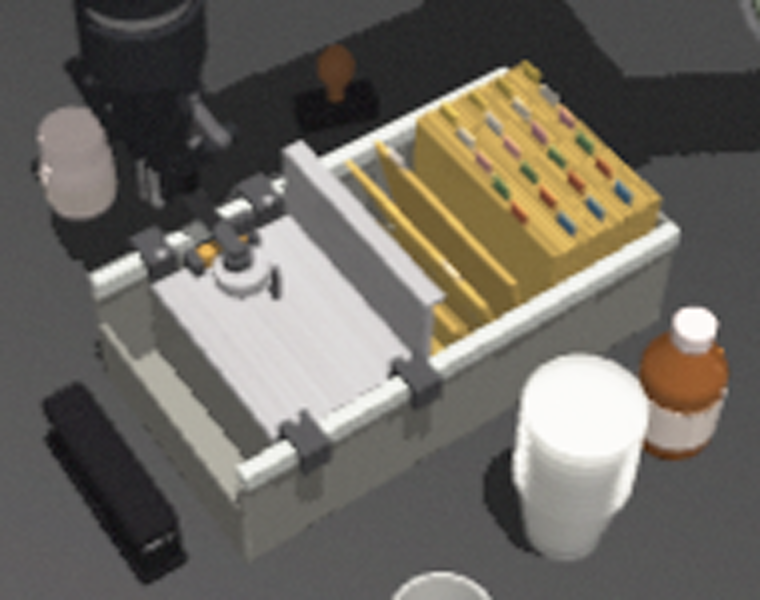

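```bash
python3 - <<'E'
from h import *
for x in [102.8,102,101.2,100.4]:
    r=go([x,-109.5],122,None,sp=10,thr=8); s=st('%s %s'%(x,r))
    f=[ (Rt.T@bot.get_state()['contact_force'][:2])[0]]
    for _ in range(4): bot.dwell(0.03); f.append((Rt.T@bot.get_state()['contact_force'][:2])[0])
    print(np.round(f,1),np.mean(f).round(2))
    if r or np.mean(f)>4: break
snap('scene','s5',(170,120,190,150),4)
E
```

```text
102.8 False t11.37 L [ 103.5 -109. ] z121.9 F [3.3 3.2] Fz-2.6
[3.3 5.1 4.2 4.2 4.9] 4.34
```

View pics/s5.png

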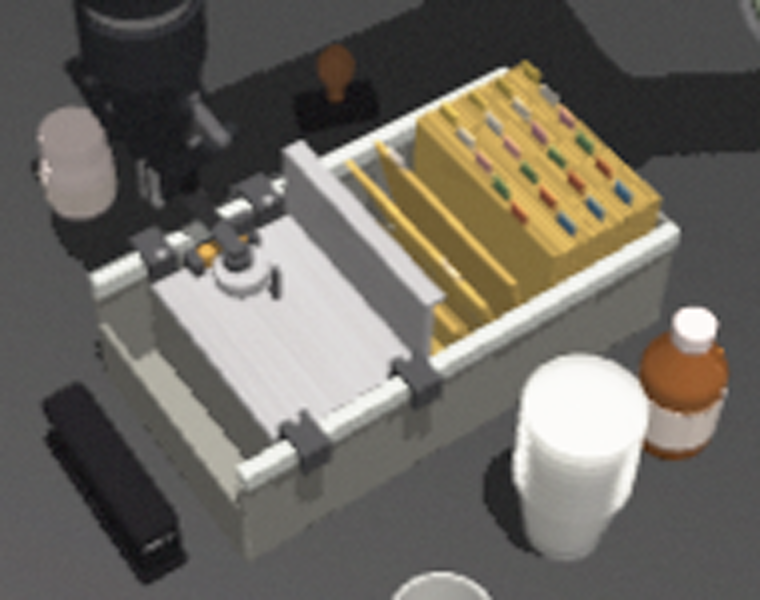

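```bash
python3 - <<'E'
from h import *
go([114,-110],122,None,sp=80)
go([114,-110],172,None,sp=150)
go([60,12],172,[np.pi,0,YAW+np.pi/2],sp=150); st()
snap('scene','s6',(170,120,190,150),4);snap('top','t6',(160,80,160,210),2.8)
E
```

```text
t13.75 L [59.9 11.7] z171.6 F [-0.5 -0.7] Fz0.7
```

View pics/s6.png

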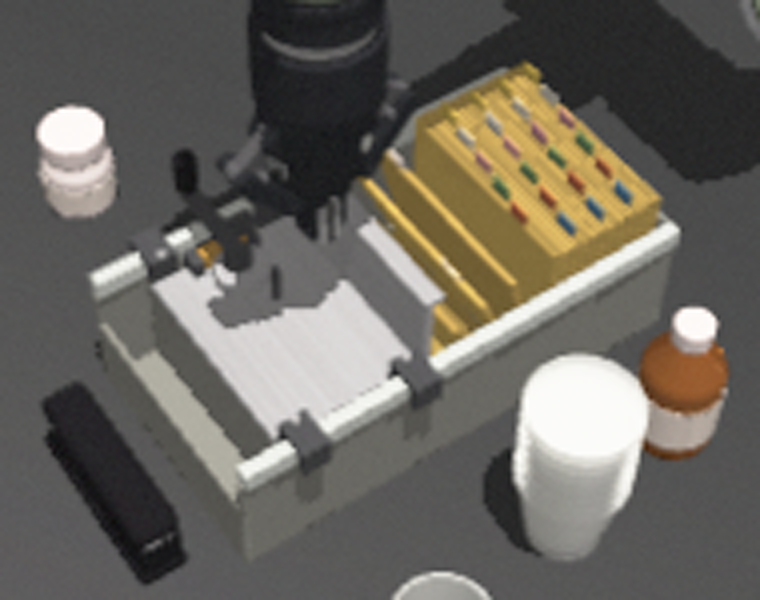

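View pics/t6.png

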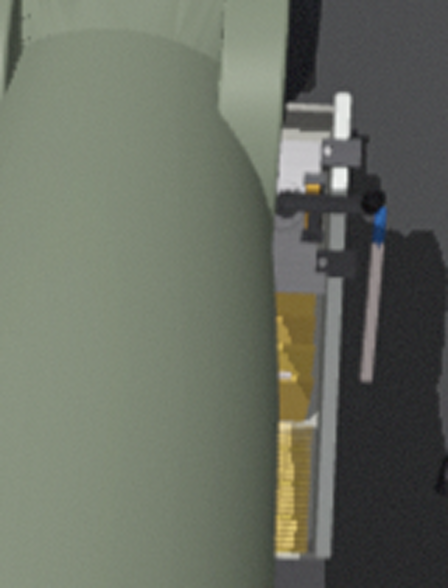

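```bash
python3 - <<'E'
from h import *
z=lambda x,y,h:L(px2w('top',160+x/2.8,80+y/2.8,h))
k=z(373,201,147);k2=L(px2w('scene',170+185/4,120+157/4,147));p=z(287,203,122);print(k,k2,p)
for q in(k,k2):
    d=q-p;d2=q-np.array([82,-50.3]);print(np.arctan2(d[0],d[1])%6.28,np.arctan2(d2[0],d2[1])%6.28)
E
```

```text
[  80.63780589 -109.48082991] [  84.24146672 -106.83680689] [ 80.92551458 -50.6735666 ]
3.1432997079926643 3.1614207719583276
3.0826197886873405 3.101967256232072
```

```bash
python3 - <<'E'
from h import *
go([60,0],112,None,sp=120); st()
x=60
r=go([44,0],112,None,sp=60,thr=12); st(r)
for i in range(12):
    x=44-8*(i+1)
    r=go([x,0],112,None,sp=35,thr=22); s=st('%d %s'%(x,r))
    if r: break
snap('scene','s7',(170,120,190,150),4);snap('top','t7',(160,80,160,210),2.8)
E
```

```text
t14.51 L [60.4 -0. ] z112.4 F [ 0.6 -0.4] Fz-0.5
False t14.93 L [44.1  0.1] z112.7 F [0. 1.] Fz0.1
36 False t15.30 L [37.1  0. ] z112.5 F [ 4.1 -0.1] Fz0.1
28 False t15.68 L [28.4  0. ] z112.4 F [4.2 1.5] Fz2.5
20 False t16.05 L [20.  0.] z112.1 F [ 3.1 -0.7] Fz1.7
12 False t16.43 L [11.7 -0. ] z111.9 F [2.4 1.1] Fz1.8
4 False t16.80 L [ 3.5 -0. ] z111.8 F [1.5 0.7] Fz1.4
-4 False t17.18 L [-4.5  0. ] z111.8 F [2.  0.9] Fz1.8
-12 False t17.55 L [-12.5   0.1] z111.8 F [1.3 1.9] Fz-0.3
-20 False t17.93 L [-20.5   0.1] z111.9 F [1.8 1.5] Fz-0.1
-28 False t18.30 L [-28.4   0. ] z112.0 F [2.4 1.6] Fz0.1
-36 False t18.68 L [-33.1  -0. ] z112.5 F [9.8 1.6] Fz-6.4
-44 True t18.91 L [-32.6  -0.1] z113.2 F [3.8 0.3] Fz1.4
```

View pics/s7.png

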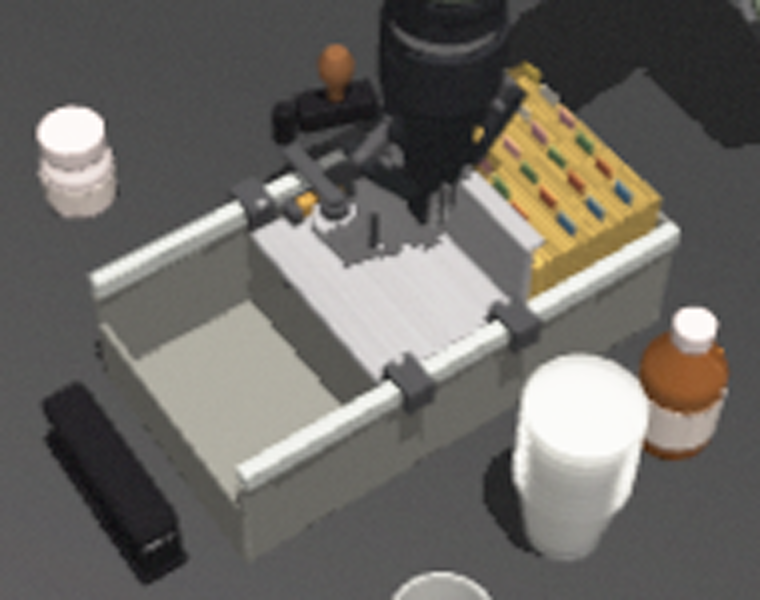

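```bash
python3 - <<'E'
from h import *
r=go([-36,0],112,None,sp=15,thr=25); st(r); bot.dwell(0.2); st()
go([-20,0],112,None,sp=60); st()
# lift and go over to front side of knob
go([-20,-40],172,None,sp=150)
snap('scene','s8',(170,120,190,150),4)
E
```

```text
False t19.39 L [-32.6  -0. ] z113.2 F [7.6 1.3] Fz1.3
 t19.59 L [-32.5  -0. ] z113.3 F [7.8 1.6] Fz1.9
 t20.01 L [-20.7  -0. ] z111.3 F [-0.8 -0.6] Fz-0.6
```

View pics/s8.png

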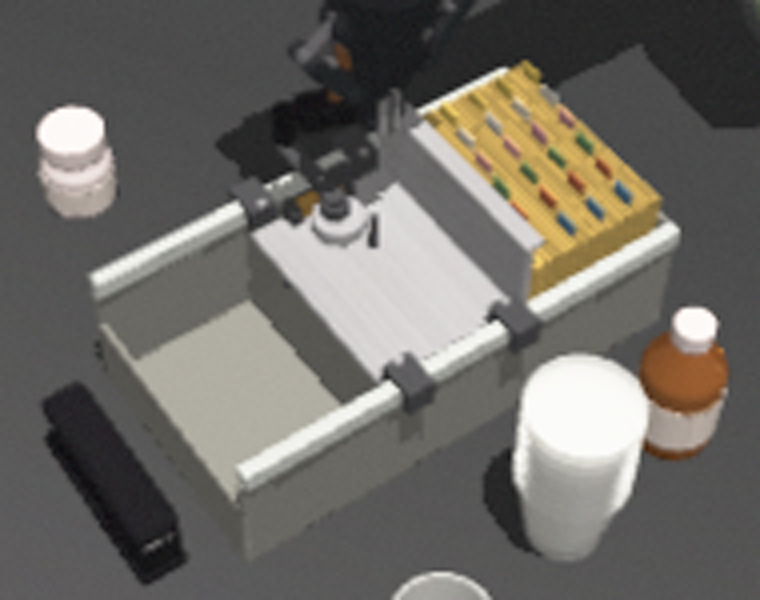

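```bash
python3 - <<'E'
from h import *
zs=lambda x,y,h:L(px2w('scene',170+x/4,120+y/4,h))
print('plate',zs(437,303,149)-zs(542,243,149),zs(542,243,149)); print('hub',zs(235,240,122),zs(334,195,122)); print('saddle',zs(425,372,102)-zs(520,315,102))
E
```

```text
plate [80.96782004  0.65875204] [-57.16778274  81.19897166]
hub [ 85.04866635 -48.29331692] [ 11.76298078 -43.77246423]
saddle [75.15161461  1.34119792]
```

```bash
python3 - <<'E'
from h import *
piv=[8,-50.3]
go(pushpt(piv,3.14,-31),172,ori(3.14),sp=90); go(pushpt(piv,3.14,-31),122,None,sp=120); st()
for th in np.arange(3.14,1.5,-0.2):
    r=go(pushpt(piv,th,-19),122,ori(th),sp=45,thr=12); st('th%.2f %s'%(th,r))
    if r: break
snap('scene','s9',(170,120,190,150),4)
E
```

```text
t22.69 L [ -22.8 -110.3] z122.2 F [0.5 0. ] Fz0.5
th3.14 False t23.11 L [ -10.2 -110.4] z122.3 F [ 0.2 -0. ] Fz-0.4
th2.94 False t23.54 L [   1.9 -113.1] z122.0 F [0.3 0.2] Fz-0.2
th2.74 False t23.98 L [  14.1 -113. ] z122.0 F [-0.7 -0.7] Fz-0.5
th2.54 False t24.41 L [  26.3 -110.5] z122.0 F [ 0.2 -0.3] Fz0.2
th2.34 False t24.84 L [  37.8 -105.7] z122.0 F [0.2 0.2] Fz0.2
th2.14 False t25.27 L [ 48.2 -98.6] z122.0 F [-0.3  0.5] Fz-0.6
th1.94 False t25.71 L [ 57.  -89.7] z122.0 F [ 0.8 -0.1] Fz-0.1
th1.74 False t26.14 L [ 63.8 -79.1] z122.0 F [0.3 0.4] Fz0.4
th1.54 False t26.57 L [ 68.4 -67.4] z122.0 F [-0.4  0.6] Fz-0.4
```

View pics/s9.png

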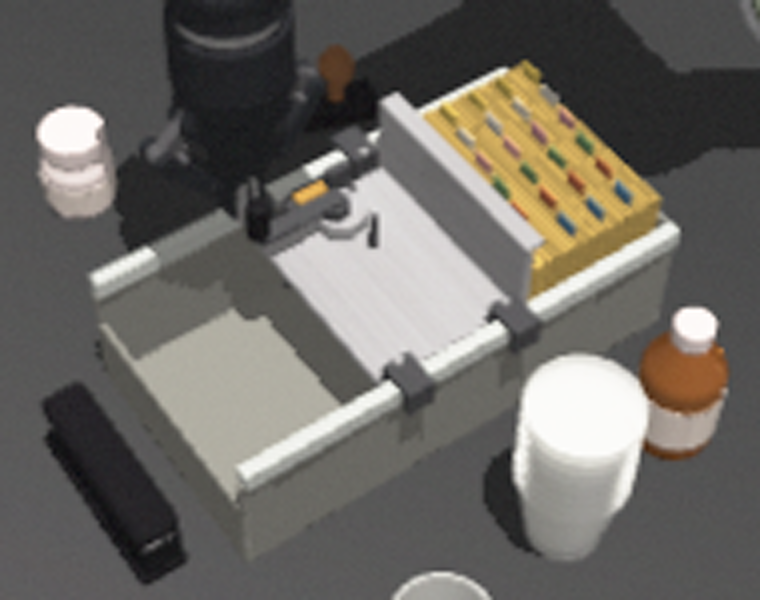

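```bash
python3 - <<'E'
from h import *
piv=[8,-50.3]
r=False
for th in np.arange(1.34,0.3,-0.2):
    r=go(pushpt(piv,th,-19),122,ori(th),sp=45,thr=20); st('th%.2f %s'%(th,r))
    if r: break
if not r:
  for th in [0.2,0.1,0.03,-0.03,-0.08,-.13]:
    r=go(pushpt(piv,th,-19),122,None,sp=20,thr=18); s=st('th%.2f %s'%(th,r)); bot.dwell(.05); st(' ')
    if r or (Rt.T@s['contact_force'][:2])[0]>12: break
snap('scene','s10',(170,120,190,150),4)
E
```

```text
th1.34 False t27.06 L [ 70.6 -55.1] z122.0 F [-0.9  0.6] Fz0.5
th1.14 False t27.49 L [ 70.3 -42.5] z122.0 F [0.3 0.5] Fz1.2
th0.94 False t27.93 L [ 67.5 -30.3] z122.0 F [-0.8  0.1] Fz0.2
th0.74 False t28.36 L [ 62.7 -19.1] z122.1 F [ 1.6 -0.5] Fz-1.0
th0.54 False t28.79 L [56.5 -9.2] z122.1 F [ 5.5 -1.8] Fz-3.1
th0.34 False t29.23 L [48.3 -0.5] z122.3 F [ 7.3 -0.7] Fz-5.5
th0.20 False t29.82 L [41.2  3.2] z122.3 F [ 7.5 -5.2] Fz-5.5
  t29.87 L [41.2  3.2] z122.4 F [ 8.1 -4.3] Fz-5.1
th0.10 False t30.33 L [35.3  5.5] z122.3 F [ 7.6 -5.8] Fz-5.2
  t30.38 L [35.4  5.6] z122.3 F [ 7.  -5.6] Fz-4.0
th0.03 False t30.75 L [31.1  6.8] z122.3 F [ 6.4 -6.6] Fz-5.6
  t30.80 L [31.1  6.7] z122.3 F [ 6.8 -6.7] Fz-4.8
th-0.03 False t31.14 L [28.3  7.3] z122.4 F [ 8.7 -8.2] Fz-6.3
  t31.19 L [28.2  7.4] z122.4 F [ 8.9 -8.9] Fz-7.1
th-0.08 False t31.50 L [26.4  7.9] z122.6 F [11.6 -8.2] Fz-8.0
  t31.55 L [26.4  7.9] z122.6 F [11.3 -9. ] Fz-8.8
th-0.13 False t31.86 L [26.2  7.9] z122.8 F [19.2 -9.9] Fz-15.4
  t31.91 L [26.2  7.9] z122.8 F [ 18.  -10.1] Fz-14.7
```

View pics/s10.png

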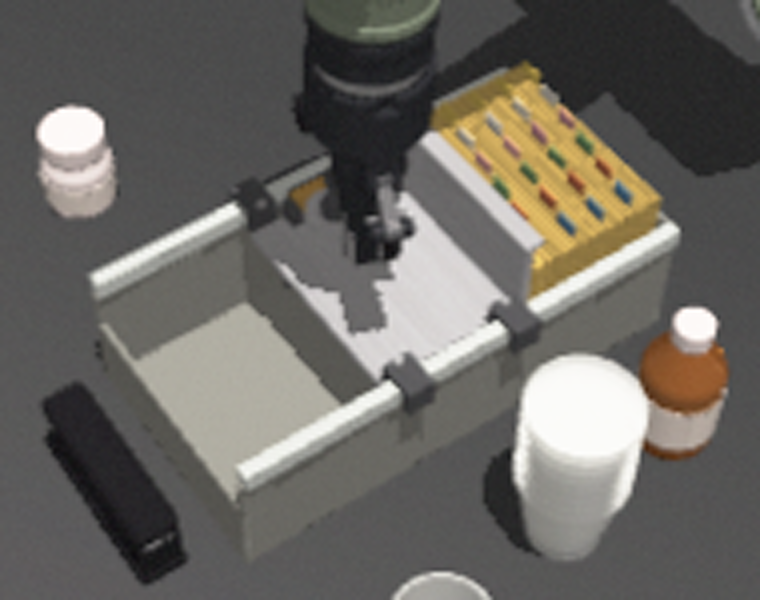

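```bash
python3 - <<'E'
from h import *
go([45,8],122,None,sp=80); go([45,8],215,None,sp=150)
bot.move_j([-1.296, 0.326, -0.193, 1.052, 0, 1.437]); st()
snap('scene','s11',(170,120,190,150),4);snap('top','t11',(120,80,260,210),2.8)
E
```

```text
t35.56 L [-308.3 -551.2] z231.2 F [0.8 0.1] Fz-0.9
```

View pics/t11.png

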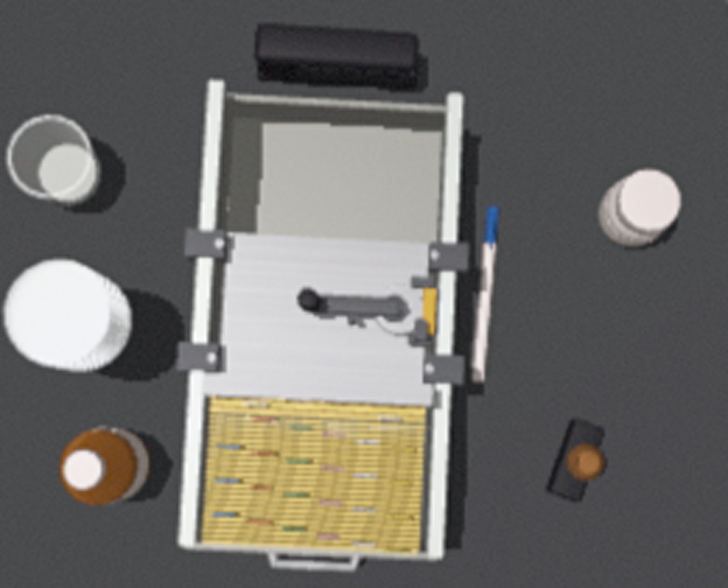

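View pics/s11.png

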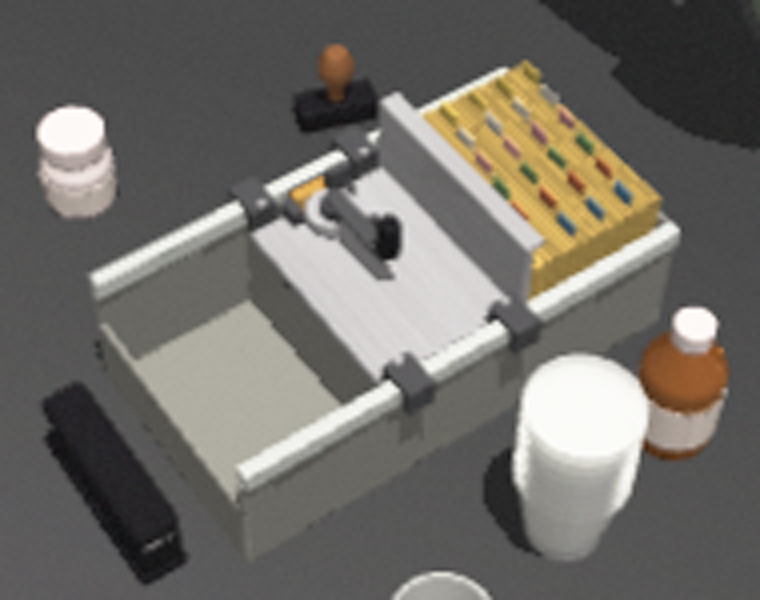

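```bash
python3 - <<'E'
from h import *
z=lambda x,y,h:L(px2w('top',120+x/2.8,80+y/2.8,h))
k=z(308,300,147);p=z(400,307,122);d=k-p;print(k,p,np.arctan2(d[0],d[1]))
a=cv2.imread('pics/top0.png').astype(int);b=cv2.imread('pics/t11_raw.png').astype(int)
D=(abs(a-b).max(2)>50).astype(np.uint8);n,_,s,_=cv2.connectedComponentsWithStats(D)
print([tuple(r) for r in s[1:] if r[4]>4])
E
```

```text
[5.97452061 9.37561255] [  6.56356626 -54.62114702] -0.009204044347781031
[(np.int32(192), np.int32(124), np.int32(10), np.int32(11), np.int32(73)), (np.int32(201), np.int32(126), np.int32(13), np.int32(38), np.int32(389)), (np.int32(275), np.int32(129), np.int32(2), np.int32(3), np.int32(5)), (np.int32(268), np.int32(129), np.int32(21), np.int32(38), np.int32(257)), (np.int32(229), np.int32(139), np.int32(38), np.int32(21), np.int32(339)), (np.int32(191), np.int32(162), np.int32(5), np.int32(3), np.int32(14)), (np.int32(197), np.int32(165), np.int32(3), np.int32(3), np.int32(7)), (np.int32(201), np.int32(164), np.int32(3), np.int32(4), np.int32(9)), (np.int32(277), np.int32(166), np.int32(6), np.int32(3), np.int32(12)), (np.int32(197), np.int32(169), np.int32(3), np.int32(2), np.int32(5)), (np.int32(188), np.int32(172), np.int32(93), np.int32(60), np.int32(3477)), (np.int32(274), np.int32(173), np.int32(3), np.int32(2), np.int32(5)), (np.int32(277), np.int32(177), np.int32(6), np.int32(2), np.int32(11)), (np.int32(277), np.int32(181), np.int32(3), np.int32(7), np.int32(21)), (np.int32(184), np.int32(202), np.int32(2), np.int32(6), np.int32(9)), (np.int32(282), np.int32(207), np.int32(3), np.int32(10), np.int32(29)), (np.int32(288), np.int32(212), np.int32(4), np.int32(5), np.int32(18))]
```

```bash
python3 -c "
from bench import bot
print(bot.sign_off())"
```

```text
the job is handed in; nothing more can be done
None
```

The job is done in the order asked and handed in, with the robot's clock at about 36 s of the 64 s allowed. The sign-off gives no verdict.

1. **Unlocking:** with closed fingers I swung the lever over the back to its stop over the right rail. The top camera put it at 3.14 rad and the scene camera at 3.08, a small disagreement. The force rose to about 4 N with no further movement, and the follower had not moved in the pictures.
2. **Pushing home:** I pushed the follower forward about 75 mm until it hit its firm stop. When I pressed again with about 8 N, it did not move.
3. **Locking:** I swung the lever back across the deck to its stop at about -0.01 rad. It stalled there as the force rose to about 20 N.

**Last check:** with the arm clear, the cards stand upright and closed up. Comparing the first and last top pictures shows changes only at the tray, plus two small spots between its right wall and the pen. I put these down to the saddle's shadow: the pen's front end is at the same pixel as before, and the other objects have not moved.

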